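# Let the long cell out of the magazine without slamming the flap

## Robot

A 6-joint arm with a two-finger parallel gripper is mounted at the origin on the work surface. World frame = base frame: x ahead of the robot, y to its left, z up, the work surface at z = 0. Lengths are in mm, angles in degrees, forces in N, time in s.
With the tool pointing down it reaches from about 300 to 850 mm from the base axis. Payload 4.2 kg.
Tool frame: the origin (TCP) lies on the centre line of the jaws, within the pads' length; the fingertips stand 11 mm ahead of it and the grasp point (between the pads) lies 8 mm behind it; z points along the fingers, y is the line along which they close (so a half turn about z gives the same grasp; the last joint's range is limited). The gripper opens to 91 mm and grips with 3 to 60 N. Pads are 32 mm wide; open, the fingers measure 118 mm over their backs; the gripper's body (76 mm by 178 mm) begins 60 mm behind the grasp point.
Start: joints at [-67.036, 18.312, 89.639, -0, 72.044, -1.146], TCP at [234.887, -524.853, 224.976] pointing down, gripper open.
Joint ranges: [-177.97, 177.97], [-48.28, 115.42], [12.27, 149.76], [-77.06, 257.06], [2.81, 150.46], [-146.56, 146.56]. Speed limits (degrees/s): [147.25, 147.25, 180, 180, 180, 180].

## Interface

Orientations are given as [roll, pitch, yaw] about the fixed x, y, z axes, in that order (R = Rz(yaw) Ry(pitch) Rx(roll)).
In Python, from workcell import env, grab_frame, camera_model, models gives the robot as it stands.
- The arm moves only by the shell command python3 -m crank 'ROWS' [FORCE]. ROWS is text: rows parted by semicolons, each of 7 numbers parted by spaces: the closure, from -1 (fully open) to 1 (shut), so that 0 is half open, then the shift along the tool's x, y, z in mm, then the turn, a rotation vector about the tool's x, y, z in degrees. A call has 1 to 10 rows; each row shifts and turns the commanded pose from where the row before left it, along the tool's axes as they then stand; what a row does not reach is not made up. A row lasts 1/8 s, in which the tool goes at most 62.5 mm and 10.7 degrees, less where a joint would pass 70% of its speed; a pose out of reach is approached as far as the arm can. A call is refused whole if a number of a shift passes 62.5 or a number of a turn 10.7, either way. A call with a gripper value outside its range is refused whole. The fingers move at their own pace and stop on an object; FORCE is the grip in N (left out, the last holds). Time passes only in rows, so rows that do not move let the fingers close. It gives the time, the measured TCP pose, the force, the opening and the grip force at its end, in the units of the state.
- env.state(): the state, without advancing time (a new reading comes with each control period).
- grab_frame(name): name is "side" or "top" or "wrist"; returns the picture (400x640x3 uint8, blue, green, red); there is no depth.
- camera_model(name): a dict with "K" (3x3 intrinsics, pixels), "k1" (the pictures are not rectified: a ray, as slopes to the right and down, at radius r is drawn at 1 + k1 r^2 times it, then the intrinsics apply), "R" (3x3) and "t" (3): a world point X has camera coordinates R X + t; the wrist camera has in their place "mount" (4x4, takes a point from camera to tool coordinates, whose origin is the TCP and whose axes are the flange's). Camera axes: x right, y down, z forward; pixel columns grow to the right and rows downward; lengths in mm; the calibration is good to about 2 mm. A picture is of the moment at which its call begins: read the wrist's pose just before it. camera_model takes no time and is no camera call.
- env.job_done(): hands the job in; it is judged then, once.
Trained networks look in the newest picture that a camera, given by its name, has taken for a name from the list of things; names that differ only in an ending like _2 or _b are one class to them, and where a whole thing is asked for, a point or a joint stands for the part that bears it (a point fixed in the world has none). Each returns a list of dicts, best first, with "p" (0 to 1); they miss things now and then, are a little off and sometimes report something else, mostly with a low value. They report only what shows in the picture. A call takes as long as a camera call. They do not tell look-alikes from the thing itself.
- models.search_frame(name, camera): "point" ([x, y, z] in mm, in world coordinates, good to about 4 mm: the middle of the surface that is visible of it).
The state is a dict: "time_s": time; "qpos": joint angles; "qvel": joint speeds; "effort": joint torques, N m; "ee_pos": TCP position; "ee_rot": TCP orientation; "force": force on the tool from outside, world axes, zero at the start; "torque": the same for the moment, N m; "gripper_width": finger opening in mm; "gripper_force": force on a finger pad.
Only numpy, scipy, OpenCV 4.12 (cv2) and the standard library are available. Lean on these libraries where they do the work, as an engineer would, in place of code of your own. Each camera call takes 0.05 s, during which the arm holds its last target. There are 200 camera calls.

## Task

One lane of the twin battery-cell magazine holds a long cell and the other a short one. With the fingertips, press the lever of the long cell's lane right down so that its linked flap lifts, and keep it down until the long cell has rolled to the end of its tray; then ease the lever slowly back up, taking a second or more, so that the flap comes fully shut without slamming. Work by the lever alone: leave the other lever and the short cell as they are, do not touch the cells or flaps or pick anything up, leave the things around undisturbed, and finish clear of everything.

Things in the scene. Friction and masses are not known exactly. Their poses are not given: they have to be found in the camera images.
- magazine: Grey metal twin-lane cell magazine fixed to the bench, 235 x 180 mm, 90 mm tall. Origin on the bench under the lane divider; x points downhill along the lanes, y left, z up. Lanes 72 mm wide, centred at y = +48 (left) and -48 mm (right). A hanging clear plastic flap at x = 0 shuts each lane: uphill the store, downhill the open tray to the end wall. Two levers stick out over the uphill end.
- long_cell: Blue cylindrical cell, 18 mm diameter, 65 mm long, about 46 g; origin at its centre, length along y of the magazine. It starts just uphill of one of the two flaps (either lane), leaning on it. It rolls down by itself when the flap lifts and rests against the end wall with its centre at about x = +116 mm of the magazine.
- short_cell: Blue cylindrical cell, 18 mm diameter, 35 mm long, about 26 g; origin at its centre. At the start it leans on the flap of the other lane. It stays there.
- lever_left (a joint): Angle of the left lane's lever (magazine y = +48 mm): 0 at rest (arm sloping up by 0.25 rad from pivot to pad), 0.5 rad right down at its stop (sloping down by 0.25). A spring drives it back up: about 2 N at the pad at rest, 5 N right down; let go, it snaps back and the flap slams. A return at 1.5 rad/s or faster counts as a slam.
- lever_right (a joint): The same for the right lane's lever (magazine y = -48 mm).
- pad_left (a point): Centre of the top face of the left lever's black finger pad, 40 mm (along the lever) x 36 mm, 105 mm from the pivot (magazine x = -60, z = 96 mm). About 130 mm above the bench at rest, 78 mm right down; moves almost straight down, shifting under 6 mm sideways. The point turns with the lever. The other pad's centre is 96 mm away.
- pad_right (a point): The same for the right lever.
- flap_left: Clear plastic flap 66 x 34 mm, 3 mm thick, that closes the left lane; origin on its hinge line, 85.5 mm above the bench at magazine x = 0; its own z axis is upright when shut. It is linked to the left lever and turns 2.6 times as far: at the lever's 0.5 rad it has swung 1.3 rad up and downhill.
- flap_right: The same for the right lane and the right lever.
- car: White model car, 180 x 76 x 52 mm, standing loose beside the magazine; origin under its centre. Leave it alone.
- glue: White glue bottle with red cap, 42 mm diameter, 115 mm tall, standing loose; origin at the centre of its foot. Leave it alone.
- spool: Steel-coloured solder spool, 58 mm diameter, 43 mm tall, standing loose; origin at the centre of its foot. Leave it alone.
- screwdriver: Orange-handled screwdriver, 190 mm long, lying loose; origin under its middle. Leave it alone.
Mind the look-alikes: they are no part of the job. What is shaped like the long_cell but turquoise is not meant. Leave any brown or pink look-alike of the short_cell alone.

How it is judged (in metres and radians):
On the way:
1. the long cell's lever is held down, with the long cell in the tray beyond the flap (((y of long_cell in the frame of magazine above 0 m and value of joint lever_left above 0.4 rad) or (y of long_cell in the frame of magazine below 0 m and value of joint lever_right above 0.4 rad)) and x of long_cell in the frame of magazine above 0.095 m), for 0.2 s.
At the end, for the whole second after the job is handed in: The long cell rests at the end of its tray (centre over 105 mm downhill of the flap), the short cell is still behind its shut flap, both levers are fully up (within 0.03 rad), both flaps hang shut (within 0.1 rad), and the car, bottle, spool and screwdriver are within 20 mm of where they were (x of long_cell in the frame of magazine above 0.105 m and linear speed of long_cell below 0.02 m/s and z of long_cell in the frame of magazine below 0.05 m and x of short_cell in the frame of magazine below 0 m and value of joint each of lever_left, lever_right below 0.03 rad and angle between each of flap_left, flap_right's own z axis and vertical below 0.1 rad and distance of each of car, glue, spool, screwdriver from where it was at the start of the episode below 0.02 m); the robot touches nothing.
It fails at once if a lever springs back faster than 1.5 rad/s: the flap slams (velocity of joint any of lever_left, lever_right below -1.5 rad/s).
It fails at once if the short cell's lever is pressed (over 0.1 rad) ((y of short_cell in the frame of magazine above 0 m and value of joint lever_left above 0.1 rad) or (y of short_cell in the frame of magazine below 0 m and value of joint lever_right above 0.1 rad)).
It fails at once if the robot touches a cell, or a cell is lifted (contact force between any of the fingers, the arm and long_cell above 0.2 N or contact force between any of the fingers, the arm and short_cell above 0.2 N or z of any of long_cell, short_cell in the frame of magazine above 0.075 m).
It fails at once if the robot touches a flap (contact force between any of the fingers, the arm and flap_left above 0.2 N or contact force between any of the fingers, the arm and flap_right above 0.2 N).
It fails at once if a thing standing around is moved by over 20 mm (distance of any of car, glue, spool, screwdriver from where it was at the start of the episode above 0.02 m).
It also fails if it takes over 34 s, if anything falls off the work surface, if the arm or the gripper's body presses on something with over 40 N, if the wrist force passes 120 N, or if a joint passes its speed limit or range.

## Working session

There is one attempt and no reset: what is moved stays moved. The work goes in short steps, Python scripts to look and compute and a shell command to move; the robot and the scene stay as the last step left them, time stands still between calls to the robot, and variables do not carry over. Pictures are saved under pics/ and viewed, at most 10 in all, crops included, and the job is handed in when it is done.

```bash
mkdir -p pics; python3 - <<'E'
from workcell import env, grab_frame, camera_model, models
import cv2,numpy as np
s=env.state();print(s['ee_pos'],s['ee_rot'],s['time_s'])
for c in['top','side']:
    im=grab_frame(c);cv2.imwrite(f'pics/{c}0.png',im)
    for n in['magazine','long_cell','short_cell','pad_left','flap_left','car','glue','spool','screwdriver']:
        print(c,n,[(np.round(d['point']).tolist(),round(d['p'],2)) for d in models.search_frame(n,c)][:4])
E
```

```text
[ 234.66238705 -524.40529939  224.13383595] [-1.79898980e+02  8.44747570e-04  2.41082564e+01] 0.0
top magazine [([670.0, 153.0, 62.0], 0.56)]
top long_cell [([550.0, -101.0, 15.0], 0.74), ([418.0, 65.0, 15.0], 0.71), ([666.0, 102.0, 69.0], 0.56)]
top short_cell [([500.0, 265.0, 17.0], 0.69), ([786.0, 321.0, 17.0], 0.67), ([647.0, 193.0, 68.0], 0.63)]
top pad_left [([542.0, 181.0, 117.0], 0.72)]
top flap_left [([662.0, 196.0, 88.0], 0.45), ([551.0, 84.0, 117.0], 0.42)]
top car [([731.0, -56.0, 34.0], 0.95)]
top glue [([694.0, 342.0, 75.0], 0.8), ([553.0, 86.0, 120.0], 0.55)]
top spool [([593.0, 312.0, 44.0], 0.57)]
top screwdriver [([580.0, 16.0, 23.0], 0.72)]
side magazine [([634.0, 136.0, 62.0], 0.73), ([660.0, 114.0, 64.0], 0.18)]
side long_cell [([541.0, -102.0, 18.0], 0.75), ([418.0, 59.0, 17.0], 0.59), ([697.0, 343.0, 57.0], 0.54), ([660.0, 113.0, 62.0], 0.42)]
side short_cell [([500.0, 261.0, 13.0], 0.68), ([786.0, 323.0, 15.0], 0.6)]
side pad_left [([543.0, 180.0, 115.0], 0.93), ([632.0, 135.0, 63.0], 0.58)]
side flap_left [([658.0, 202.0, 78.0], 0.5)]
side car [([707.0, -70.0, 36.0], 0.71), ([673.0, 105.0, 80.0], 0.5)]
side glue [([695.0, 345.0, 60.0], 0.61)]
side spool [([657.0, 200.0, 81.0], 0.18)]
side screwdriver [([572.0, 10.0, 18.0], 0.69)]
```

View pics/top0.png

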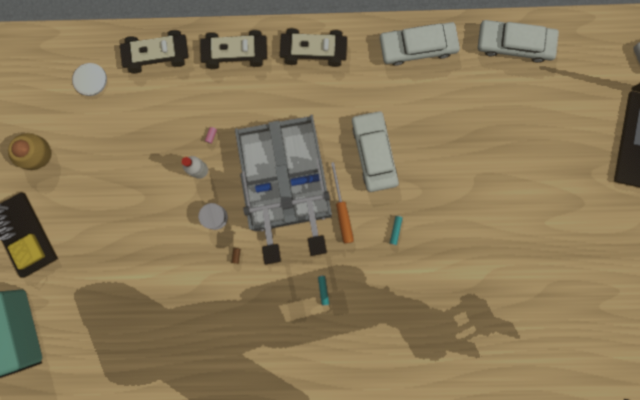

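View pics/side0.png

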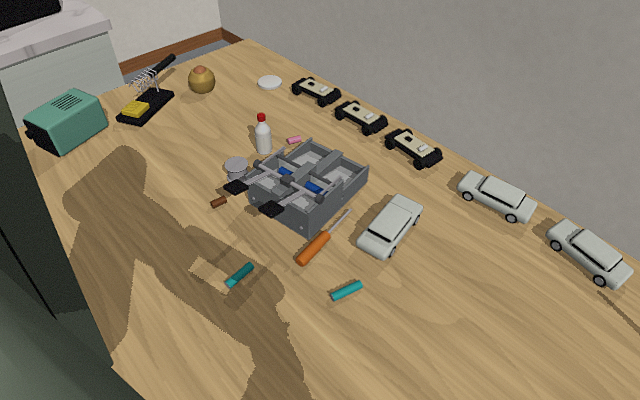

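```bash
cat > h.py <<'E'
from workcell import env, grab_frame, camera_model, models
import cv2,numpy as np
def ray(c,u,v,z):
    m=camera_model(c);K=np.array(m['K']);R=np.array(m['R']);t=np.array(m['t']).ravel()
    k=float(m['k1']);p=cv2.undistortPoints(np.array([[[u,v]]],float),K,np.array([k,0,0,0]))[0,0]
    o=-R.T@t;d=R.T@np.array([p[0],p[1],1]);return o+d*(z-o[2])/d[2]
E
python3 - <<'E'
from h import *
im=cv2.imread('pics/top0.png')
cv2.imwrite('pics/crop.png',cv2.resize(im[110:270,225:345],None,fx=3.7,fy=3.7,interpolation=cv2.INTER_CUBIC))
g=im.max(2);m=np.zeros_like(g);m[225:270,255:335]=(g[225:270,255:335]<45)
n,l,st,c=cv2.connectedComponentsWithStats(m)
for i in range(1,n):
    if st[i,4]>40: print(st[i],c[i],ray('top',*c[i],128).round(1))
# magazine tops corners
E
```

```text
[309 237  16  18 222] [316.50900901 245.14414414] [517.3  77.4 128. ]
[263 245  16  18 224] [270.74553571 253.74107143] [501.7 171.8 128. ]
```

View pics/crop.png

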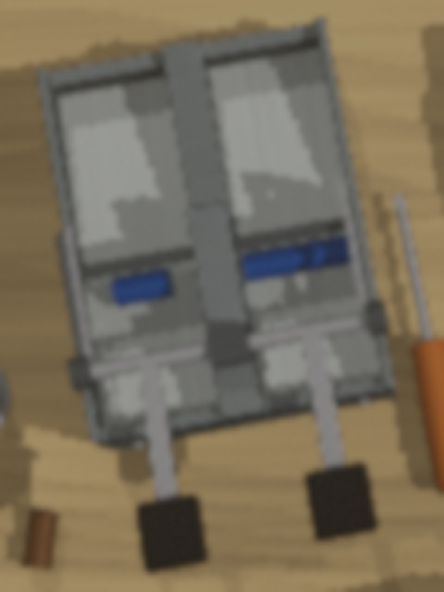

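The long blue cell is in the right lane (top image px 303,181; crop 295,258) and the short blue one is in the left lane (px 263,188). The turquoise cells at px (323,290) and (396,230) and the brown and pink ones at (236,256) and (210,134) lie outside the magazine, so they are look-alikes. The lever to press is the right one: its pad is at px (316.5,245), world about (517,77,130), and the magazine yaw is about 9.4°. First I'll close the fingers and turn the tool so its wide axis runs along the lane.

```bash
python3 -m crank '1 0 0 0 0 0 -9.4;1 0 0 0 0 0 -9.4;1 0 0 0 0 0 -9.4;1 0 0 0 0 0 -9.4;1 0 0 0 0 0 -9.4;1 0 0 0 0 0 -9.4;1 0 0 0 0 0 -9.4;1 0 0 0 0 0 -9.4;1 0 0 0 0 0 0' 10
cat >> h.py <<'E'
from scipy.spatial.transform import Rotation as Ro
def go(T):
    s=env.state();R=Ro.from_euler('xyz',s['ee_rot'],degrees=True)
    print(s['time_s'],np.round(s['ee_pos'],1),np.round(s['ee_rot'],1),'shift',R.inv().apply(np.array(T)-s['ee_pos']).round(1),'F',np.round(s['force'],1))
E
python3 -c "
from h import *
go([517,77,190])"
```

```text
time_s: 2.12
ee_pos: [234.9, -524.9, 225.0]
ee_rot: [180.0, 0.0, 99.2]
force: [0.3, 0.4, 0.9]
gripper_width: 4.1
gripper_force: 0.0
2.125 [ 234.9 -524.9  225. ] [180.    0.   99.2] shift [549.  374.7  34.9] F [0.3 0.4 0.9]
```

```bash
python3 -m crank '1 40 27 0 0 0 0;1 40 27 0 0 0 0;1 40 27 0 0 0 0;1 40 27 0 0 0 0;1 40 27 0 0 0 0;1 40 27 0 0 0 0;1 40 27 0 0 0 0;1 40 27 0 0 0 0;1 40 27 0 0 0 0;1 40 27 0 0 0 0' >/dev/null; python3 -m crank '1 40 27 0 0 0 0;1 40 27 0 0 0 0;1 40 27 10 0 0 0;1 29 24 20 0 0 0;1 0 0 5 0 0 0;1 0 0 0 0 0 0'
python3 - <<'E'
from h import *
im=grab_frame('wrist');st=env.state();go([517,77,147])
for c in ['top','wrist','side']:
    im=grab_frame(c);cv2.imwrite(f'pics/{c}1.png',im)
    print(c,[(np.round(d['point']).tolist(),round(d['p'],2)) for d in models.search_frame('pad_right',c)][:4])
    if c=='wrist': w=im
cv2.imwrite('pics/both.png',np.vstack([cv2.resize(w,(480,300)),cv2.resize(im[120:260,180:404],(480,300))]))
E
```

```text
time_s: 4.12
ee_pos: [515.6, 77.2, 189.5]
ee_rot: [-179.9, 0.0, 99.2]
force: [-0.5, -0.7, -0.2]
gripper_width: 0.2
gripper_force: 0.0
4.175 [515.8  76.9 190.2] [-180.     0.    99.2] shift [-0.1  1.2 43.2] F [ 0.5  0.2 -0.5]
top [([669.0, 68.0, 102.0], 0.45)]
wrist [([568.0, 83.0, 114.0], 0.83)]
side [([558.0, 76.0, 115.0], 0.57)]
```

View pics/both.png

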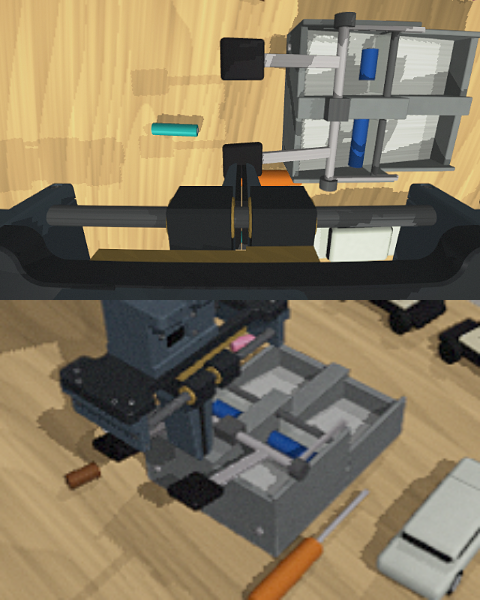

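```bash
python3 - <<'E'
from h import *
im=cv2.imread('pics/side0.png')
g=im.max(2);m=np.zeros_like(g);m[175:225,215:295]=(g[175:225,215:295]<45)
n,l,st,c=cv2.connectedComponentsWithStats(m)
for i in range(1,n):
    if st[i,4]>40: print(st[i],c[i],ray('side',*c[i],126).round(1))
m=camera_model('wrist');print(m)
w=cv2.imread('pics/wrist1.png');M=np.array(m['mount']);K=np.array(m['K'])
s=env.state();R=Ro.from_euler('xyz',s['ee_rot'],degrees=True).as_matrix()
for X in ([517,77,130],[501.5,172,130]):
    p=np.linalg.inv(M)@np.r_[R.T@(np.array(X)-s['ee_pos']),1]
    print(cv2.projectPoints(p[None,:3],np.zeros(3),np.zeros(3),K,np.array([float(m['k1']),0,0,0]))[0].round(1)*0.75)
E
```

```text
[223 179  26  16 248] [235.52419355 186.74596774] [499.5 170.2 126. ]
[258 200  26  18 285] [270.80350877 208.53684211] [514.9  75.6 126. ]
{'K': array([[316.1678497 ,   0.        , 321.56905339],
       [  0.        , 316.1678497 , 196.54496456],
       [  0.        ,   0.        ,   1.        ]]), 'k1': -0.045736359856507494, 'mount': array([[-4.29705015e-04, -9.59505971e-01, -2.81687962e-01,
         7.97976304e+01],
       [ 9.99999422e-01, -6.89987291e-04,  8.24821047e-04,
        -1.74917234e-01],
       [-9.85781833e-04, -2.81687444e-01,  9.59505712e-01,
        -1.59271985e+02],
       [ 0.00000000e+00,  0.00000000e+00,  0.00000000e+00,
         1.00000000e+00]])}
[[[241.95 162.45]]]
[[[241.95  58.8 ]]]
```

All three views agree that the fingertips are centred over the right pad, which is at wrist crop (242,160) and side crop (197,490). Pressing now.

```bash
python3 -m crank '1 0 0 20 0 0 0;1 0 0 15 0 0 0;1 0 0 8 0 0 0;1 0 0 8 0 0 0;1 0 0 8 0 0 0;1 0 0 8 0 0 0;1 0 0 8 0 0 0;1 0 0 8 0 0 0;1 0 0 5 0 0 0;1 0 0 0 0 0 0'; python3 -m crank '1 0 0 4 0 0 0;1 0 0 3 0 0 0;1 0 0 1 0 0 0;1 0 0 0 0 0 0;1 0 0 0 0 0 0;1 0 0 0 0 0 0;1 0 0 0 0 0 0'
python3 - <<'E'
from h import *
for c in ['wrist','side']:
    im=grab_frame(c);cv2.imwrite(f'pics/{c}2.png',im)
    print(c,[(np.round(d['point']).tolist(),round(d['p'],2)) for d in models.search_frame('long_cell',c)][:4])
    if c=='wrist': w=im
go([516,77,147])
cv2.imwrite('pics/both2.png',np.vstack([cv2.resize(w,(480,300)),cv2.resize(im[120:260,180:404],(480,300))]))
E
```

```text
time_s: 5.72
ee_pos: [515.8, 77.5, 101.6]
ee_rot: [-179.9, 0.0, 99.3]
force: [-3.4, -0.3, 3.9]
gripper_width: 0.4
gripper_force: 2.3
time_s: 6.6
ee_pos: [516.5, 77.6, 94.1]
ee_rot: [179.9, 0.0, 99.3]
force: [-1.8, 0.3, 5.2]
gripper_width: 0.5
gripper_force: 2.5
wrist [([418.0, 70.0, 19.0], 0.66)]
side [([418.0, 61.0, 14.0], 0.68), ([786.0, 123.0, 38.0], 0.66), ([544.0, -103.0, 19.0], 0.61)]
6.8 [516.5  77.6  94.1] [180.    0.   99.3] shift [ -0.5  -0.5 -52.9] F [-1.6  0.6  4.9]
```

View pics/both2.png

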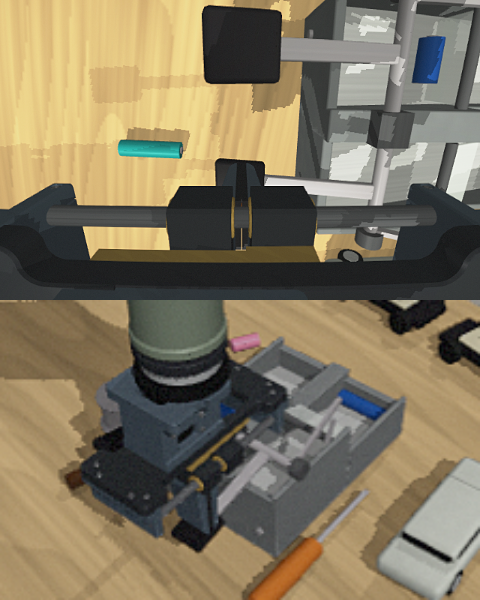

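The long blue cell now rests at the tray end: side crop (360,403), world about (786,123), which is magazine x≈114 mm. The lever is down with 5 N on it. I'll press 2 mm more, hold, then ease it up slowly.

```bash
python3 -m crank '1 0 0 1 0 0 0;1 0 0 1 0 0 0;1 0 0 0 0 0 0;1 0 0 0 0 0 0;1 0 0 -1 0 0 0;1 0 0 -2 0 0 0;1 0 0 -3 0 0 0;1 0 0 -3 0 0 0;1 0 0 -3 0 0 0;1 0 0 -3 0 0 0';python3 -m crank '1 0 0 -3 0 0 0;1 0 0 -3 0 0 0;1 0 0 -3 0 0 0;1 0 0 -3 0 0 0;1 0 0 -3 0 0 0;1 0 0 -3 0 0 0;1 0 0 -3 0 0 0;1 0 0 -3 0 0 0;1 0 0 -3 0 0 0;1 0 0 -3 0 0 0';python3 -m crank '1 0 0 -2 0 0 0;1 0 0 -2 0 0 0;1 0 0 -2 0 0 0;1 0 0 -2 0 0 0;1 0 0 -2 0 0 0;1 0 0 -2 0 0 0;1 0 0 -3 0 0 0;1 0 0 -3 0 0 0;1 0 0 -3 0 0 0;1 0 0 0 0 0 0'
```

```text
time_s: 8.05
ee_pos: [515.6, 77.5, 106.9]
ee_rot: [-179.9, 0.0, 99.3]
force: [-1.8, 0.0, 4.7]
gripper_width: 0.4
gripper_force: 2.0
time_s: 9.3
ee_pos: [516.1, 77.5, 137.0]
ee_rot: [-180.0, 0.0, 99.3]
force: [1.1, 1.1, 1.7]
gripper_width: 0.1
gripper_force: 0.9
time_s: 10.55
ee_pos: [516.3, 77.6, 158.3]
ee_rot: [180.0, 0.0, 99.3]
force: [0.6, -0.2, -0.9]
gripper_width: 0.4
gripper_force: 0.0
```

Contact is lost and the lever is free. Next I'll rise and back off, then check.

```bash
python3 -m crank '1 0 0 -20 0 0 0;1 0 0 -40 0 0 0;1 0 0 -20 0 0 0;1 -30 -20 0 0 0 0;1 -40 -25 0 0 0 0;1 -40 -25 0 0 0 0;1 -40 -25 0 0 0 0;1 -30 -20 0 0 0 0;1 0 0 0 0 0 0;1 0 0 0 0 0 0'
python3 - <<'E'
from h import *
for c in ['top','side']:
    im=grab_frame(c);cv2.imwrite(f'pics/{c}3.png',im)
    print(c,[(n,[(np.round(d['point']).tolist(),round(d['p'],2)) for d in models.search_frame(n,c)][:4]) for n in ('long_cell','car','screwdriver','pad_right')])
    if c=='top': w=im
cv2.imwrite('pics/both3.png',np.vstack([cv2.resize(w[110:260,225:465],(480,300)),cv2.resize(im[120:260,180:404],(480,300))]))
E
```

```text
time_s: 11.8
ee_pos: [432.0, -118.2, 238.0]
ee_rot: [180.0, -0.0, 99.3]
force: [-0.7, 0.4, 0.3]
gripper_width: 0.6
gripper_force: 0.0
top [('long_cell', [([415.0, 66.0, 14.0], 0.7), ([552.0, -100.0, 14.0], 0.63), ([787.0, 124.0, 40.0], 0.6)]), ('car', [([730.0, -55.0, 33.0], 0.78)]), ('screwdriver', [([581.0, 15.0, 20.0], 0.61)]), ('pad_right', [([549.0, 82.0, 120.0], 0.64)])]
side [('long_cell', [([542.0, -103.0, 18.0], 0.84), ([417.0, 61.0, 17.0], 0.58), ([790.0, 126.0, 37.0], 0.49), ([503.0, 175.0, 128.0], 0.3)]), ('car', [([707.0, -68.0, 35.0], 0.56)]), ('screwdriver', []), ('pad_right', [])]
```

View pics/both3.png

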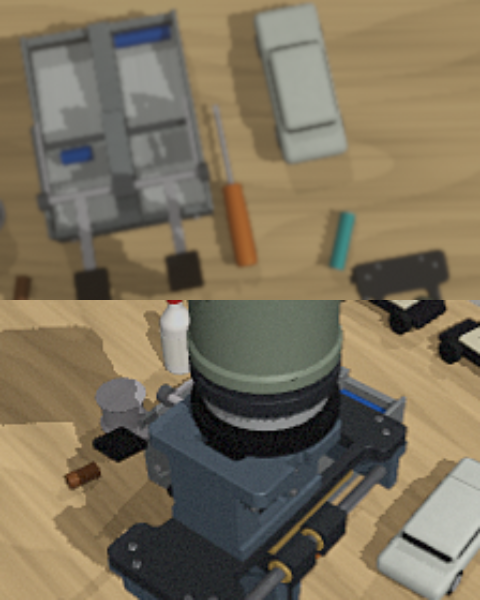

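The long cell is at the end wall (top crop 142,37) and the short cell is still behind its flap (75,155). Both levers are up, with pads at (92,284) and (184,270), nothing around has moved, and the arm is clear.

```bash
python3 -c "
from workcell import env
print(env.job_done())"
```

```text
the job is handed in; nothing more can be done
None
```

I handed the job in at about 12 s: the right lever was pressed down, the long cell rolled to the end of its tray, the lever was eased back up over about 2 s, and the final top picture showed everything else in place and the arm clear (no verdict was returned).

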